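# Seat the keyed tray of a tester stand

### The job

The white tray of the tester stand was put back on its post after dusting, but it still rides up on the locating pin at the edge of the wooden foot. Without lifting it, turn the tray with a fingertip (its dividers give you something to push on) until the notch in its rim stands over the pin, then press it down until it sits fully home. Do not force it down on the pin, and leave the testers and the soap box round the stand as they are.

Things in the scene. Friction and masses are not known exactly. Their poses are not given: they have to be found in the camera images.
- stand: Fixed, weighted display stand: a round wooden foot 236 mm across and 18 mm thick, with an upright steel post 20 mm across on its centre that ends in a ball finial 24 mm across, whose top is 116 mm above the table. Origin: centre of the foot's underside, on the table; z up. Its x axis points from the post to the locating pin; the stand may be turned any way about the vertical.
- pin (a point): Top of the locating pin: a bright metal blade standing on the foot, 28 mm long radially, 10 mm thick, rounded along its crest, its top 40 mm above the table. The point is at its middle, 96.5 mm from the post's axis. Its outer 14 mm stick out past the tray's rim, so it shows from above beside the rim.
- tray (a joint): Turn of the white tray about the post, rad, counter-clockwise seen from above; unlimited. 0 (or any whole turn) is where the notch stands over the pin. It starts at least 0.7 rad off, either way. It turns stiffly (0.06 N m, about 1 N pushed at 62 mm from the axis) and stays where it is left.
- sleeve (a joint): How far the tray is pressed down on the post, m: about 0 where it rides on the pin, 0.0125 fully home on the boss of the foot, negative when lifted. The sleeve is snug on the post: it takes about 7 N down to move it when the notch is over the pin, and it stays where it is left. With the notch not over the pin it cannot go down (the pin's rounded crest centres the last 2 mm).
- tray_floor (a point): Centre of the tray's floor (upper face), on the post's axis, 46.5 mm above the table while riding on the pin, 34 mm when home; x axis towards the notch. The tray: a round white disc 192 mm across, floor 6 mm thick, lip 12 mm high and 3 mm thick round its rim, central hub 38 mm across and 34 mm high above the floor (a steel sleeve end shows 3 mm above it).
- notch (a point): The notch through the tray's rim and lip, 16 mm wide and 17 mm deep, open outwards, in the middle of one compartment. The point lies at the level of the tray's floor on the notch's middle line, 96.5 mm from the post's axis.
- divider0 (a point): Top edge of one of three upright radial dividers, 62 mm from the post's axis; this one is 60 degrees counter-clockwise (from above) from the notch. Each divider is 4 mm thick, 24 mm high above the tray's floor and runs from the hub to the lip; they are 120 degrees apart and the three compartments between them are empty. x axis towards the notch.
- divider1 (a point): The same on the divider opposite the notch (180 degrees).
- divider2 (a point): The same on the divider 60 degrees clockwise from the notch.
- dropper_bottle: Small amber glass dropper bottle, 33 mm across, 84 mm tall, standing on the table beside the stand; origin at the centre of its base. Leave alone.
- cream_jar: Cream jar with a wooden lid, 62 mm across, 46 mm tall, standing on the table; origin at the centre of its base. Leave alone.
- lipstick: Closed lipstick, 21 mm across, 74 mm tall, standing on the table; origin at the centre of its base. Leave alone.
- soap_box: Paper soap box 75 x 55 x 32 mm lying on the table; origin at the centre of its underside. Leave alone.

How it is judged:
By the outcome, as a careful person would: the job done as asked, in the order asked, and still so for the second after the job is handed in, with the robot touching nothing.
It also fails if it takes over 48 s, if anything falls off the work surface, if the arm or the gripper's body presses on something with over 40 N, if the wrist force passes 120 N, or if a joint passes its speed limit or range.

### The arm

A 7-joint arm with a two-finger parallel gripper is mounted at the origin on the work surface. World frame = base frame: x ahead of the robot, y to its left, z up, the work surface at z = 0. Lengths are in m, angles in rad, forces in N, time in s.
With the tool pointing down it reaches from about 0.425 to 0.925 m from the base axis. Payload 6.8 kg.
Tool frame: the origin (TCP) lies midway between the tips of the shut fingers; the grasp point (between the pads) lies 19 mm behind it; z points along the fingers, y is the line along which they close (so a half turn about z gives the same grasp; the last joint's range is limited). The gripper opens to 85 mm and grips with 20 to 120 N. Pads are 22 mm wide; open, the fingers measure 114 mm over their backs; the gripper's body (76 mm by 85 mm) begins 54 mm behind the grasp point. The pads swing forward as they close: fully open they stand 13 mm farther back than shut.
Start: joints at [-1.434, 0.477, 0.022, 1.555, -0.011, 1.109, -0.083], TCP at [0.164, 0.655, 0.231] pointing down, gripper open.
Joint ranges: [-2.96, 2.96], [-0.34, 2.1], [-1.41, 1.46], [0.24, 2.44], [-1.37, 4.51], [0.17, 1.92], [-2.96, 2.96]. Speed limits (rad/s): [2.39, 2.39, 3.14, 3.14, 3.14, 3.14, 3.14].

### API

Orientations are given as a unit quaternion [w, x, y, z].
In Python, from station import * gives the robot as it stands.
- The arm moves only by the shell command python3 -m creep 'ROWS' [FORCE]. ROWS is JSON, a list of rows, each a list of 7 numbers: the gripper command: -1 is shut, 1 is fully open, values between are in proportion, then the shift along the world's x, y, z in mm, then the turn, a rotation vector about the world's x, y, z in rad. A call has 1 to 5 rows; each row shifts and turns the commanded pose from where the row before left it; what a row does not reach is not made up. A row lasts 1/8 s, in which the tool goes at most 62.5 mm and 10.7 degrees, less where a joint would pass 70% of its speed; a pose out of reach is approached as far as the arm can. A call is refused whole if a number of a shift passes 62.5 or a number of a turn 0.188, either way. A call with a gripper value outside its range is refused whole. The fingers move at their own pace and stop on an object; FORCE is the grip in N (left out, the last holds). Time passes only in rows, so rows that do not move let the fingers close. It gives the time, the measured TCP pose, the force, the opening and the grip force at its end, in the units of the state.
- get_obs(): the state, without advancing time (a new reading comes with each control period).
- read_camera(name): name is "scene" or "top" or "wrist"; returns (picture, depth): 420x560x3 uint8, red, green, blue; 420x560 float32, m along the optical axis (not along the pixel's ray), 0 where there is no reading.
- camera_params(name): a dict with "intrinsics" (3x3 intrinsics, pixels), "cam_to_world" (4x4, takes a point from camera to world coordinates); the wrist camera has in their place "mount" (4x4, takes a point from camera to tool coordinates, whose origin is the TCP and whose axes are the flange's). Camera axes: x right, y up, looking along -z (the intrinsics and any distortion apply to the point x, -y, -z); pixel columns grow to the right and rows downward; lengths in m; the calibration is good to about 2 mm. A picture is of the moment at which its call begins: read the wrist's pose just before it. camera_params takes no time and is no camera call.
- hand_in(): hands the job in; it is judged then, once.
The state is a dict: "t": time; "q": joint angles; "joint_vel": joint speeds; "joint_torque": joint torques, N m; "eef_pos": TCP position; "tool_rot": TCP orientation; "contact_force": force on the tool from outside, world axes, zero at the start; "torque": the same for the moment, N m; "gripper_width": opening from 0.0 (shut) to 1.0 (fully open); "grasp_force": force on a finger pad.
Only numpy, scipy, OpenCV 4.12 (cv2) and the standard library are available. Lean on these libraries where they do the work, as an engineer would, in place of code of your own. Each camera call takes 0.05 s, during which the arm holds its last target. There are 200 camera calls.

## Working session

There is one attempt and no reset: what is moved stays moved. The work goes in short steps, Python scripts to look and compute and a shell command to move; the robot and the scene stay as the last step left them, time stands still between calls to the robot, and variables do not carry over. Pictures are saved under pics/ and viewed, at most 10 in all, crops included, and the job is handed in when it is done.

```bash
mkdir -p pics; python3 - <<'E'
from station import *
import cv2,numpy as np
for n in("top","scene"):
    p,d=read_camera(n);cv2.imwrite(f"pics/{n}0.png",p[:,:,::-1]);np.save(f"pics/{n}0.npy",d)
    c=camera_params(n);print(n,np.round(c["intrinsics"],1).tolist(),np.round(c["cam_to_world"],3).tolist())
o=get_obs();print(o["t"],o["eef_pos"],o["tool_rot"],o["contact_force"])
E
```

```text
top [[457.7, 0.0, 272.6], [0.0, 457.7, 209.2], [0.0, 0.0, 1.0]] [[-0.008, 0.999, -0.035, 0.56], [-1.0, -0.009, -0.02, 0.012], [-0.02, 0.034, 0.999, 1.12], [0.0, 0.0, 0.0, 1.0]]
scene [[442.6, 0.0, 281.9], [0.0, 442.6, 207.3], [0.0, 0.0, 1.0]] [[0.84, -0.361, 0.405, 0.95], [0.542, 0.556, -0.63, -0.541], [0.002, 0.749, 0.663, 0.649], [0.0, 0.0, 0.0, 1.0]]
0.1 [0.16342922 0.6543379  0.23041269] [-4.96469925e-05  1.22054529e-01  9.92523038e-01 -8.41790719e-04] [-0.16065558 -0.11073573 -0.37006857]
```

View pics/top0.png

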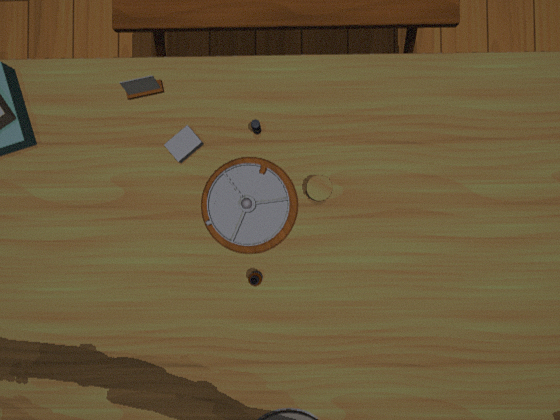

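View pics/scene0.png

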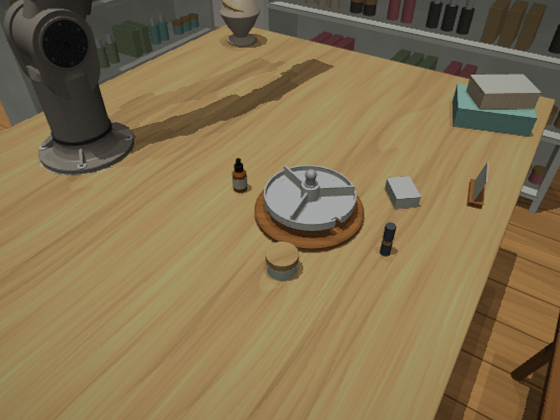

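The top view shows the stand centred near (249,204), the notch (wood showing through) near (263,168), and a bright spot, probably the pin, near (208,222). I'll enlarge that area and measure.

```bash
cat > h.py <<'E'
from station import *
import cv2,numpy as np
def ray(n,u,v,z):
    c=camera_params(n);K=c["intrinsics"];T=c["cam_to_world"]
    d=T[:3,:3]@np.array([(u-K[0][2])/K[0][0],-(v-K[1][2])/K[1][1],-1.]);o=T[:3,3]
    return o+d*(z-o[2])/d[2]
def proj(n,p):
    c=camera_params(n);K=c["intrinsics"];T=c["cam_to_world"]
    q=np.linalg.inv(T)@np.append(p,1);return K[0][2]+K[0][0]*q[0]/-q[2],K[1][2]+K[1][1]*q[1]/q[2]
E
python3 - <<'E'
from h import *
p=cv2.imread("pics/top0.png")
cv2.imwrite("pics/crop.png",cv2.resize(p[145:290,160:345],None,fx=4,fy=4,interpolation=cv2.INTER_CUBIC))
hsv=cv2.cvtColor(p,cv2.COLOR_BGR2HSV)
roi=np.zeros(p.shape[:2],np.uint8);cv2.circle(roi,(249,204),56,255,-1)
white=((hsv[...,1]<70)&(hsv[...,2]>90)&(roi>0)).astype(np.uint8)
cs,_=cv2.findContours(white,0,1);cs=sorted(cs,key=cv2.contourArea)[::-1]
for c in cs[:4]:
    print(cv2.contourArea(c),cv2.minEnclosingCircle(c),c.reshape(-1,2).mean(0))
h=cv2.convexHull(cs[0]);e=cv2.fitEllipse(h);print(e)
print("tray c",ray("top",*e[0],.0585), "r",e[1])
E
```

```text
5216.5 ((245.57888793945312, 204.66844177246094), 43.61815643310547) [246.65283019 201.73584906]
((246.8907928466797, 204.43829345703125), (81.96517944335938, 85.40152740478516), 62.994476318359375)
tray c [0.6082431  0.09300267 0.0585    ] r (81.96517944335938, 85.40152740478516)
```

View pics/crop.png

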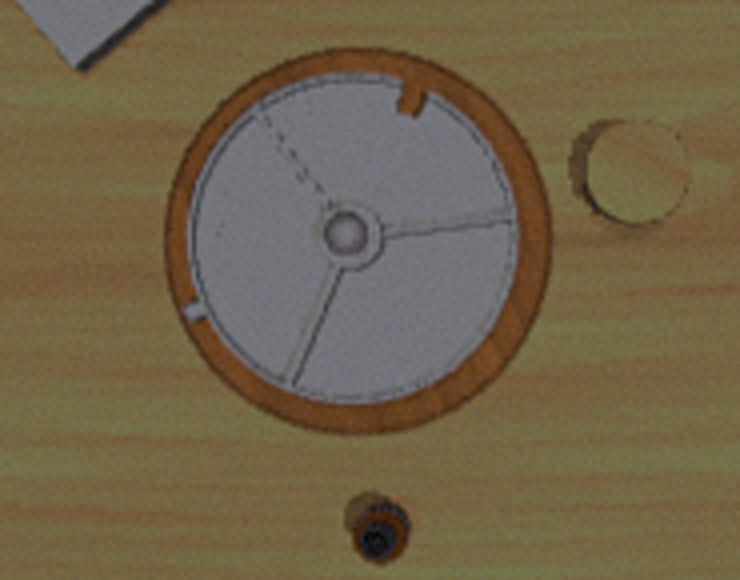

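The enlarged crop shows the notch at about crop (411,100), the pin at (193,310) outside the rim, the hub at (345,233), and dividers towards (512,213), (292,380) and (262,105).

```bash
python3 - <<'E'
from h import *
f=lambda x,y,z:ray("top",160+(x+.5)/4-.5,145+(y+.5)/4-.5,z)
r=f(353,237.5,.0585);g=f(358,240.5,.018);b=f(345,233,.1137)
print("rim c",r,"foot c",g,"finial",b)
c=(r+g+b)[:2]/3;print(c)
for n,x,y,z in(("pin",193,310,.04),("notch",411,100,.0465),("d",512,213,.0705),("d",292,380,.0705),("d",262,105,.0705),("bottle",375,540,.084),("jar",638,172,.046)):
    w=f(x,y,z)[:2];print(n,w,np.hypot(*(w-c)),np.degrees(np.arctan2(*(w-c)[::-1])))
for u,v,z,n in((256,126,.074,"lip"),(184,144,.032,"soap")): w=ray("top",u,v,z)[:2];print(n,w,np.hypot(*(w-c)),np.degrees(np.arctan2(*(w-c)[::-1])))
E
```

```text
rim c [0.60924202 0.09070652 0.0585    ] foot c [0.60928689 0.0906989  0.018     ] finial [0.60919641 0.09101403 0.1137    ]
[0.60924177 0.09080649]
pin [0.5680407  0.18706727] 0.10470753454576998 113.17165847664712
notch [0.69050693 0.05691268] 0.08805007559204568 -22.63987848754606
d [ 0.62193278 -0.0015847 ] 0.09325874199293004 -82.17870139280518
d [0.52723884 0.1253309 ] 0.08897424120658101 157.16820838713758
d [0.68559583 0.14186131] 0.09185062091387858 33.76901886227529
bottle [0.4372906  0.07745503] 0.17246873850542616 -175.5600753498784
jar [ 0.64678391 -0.07600002] 0.17097901009441419 -77.3161257798573
lip [0.78811101 0.06971939] 0.18010793453959142 -6.723631404544002
soap [0.7559471  0.24523234] 0.21300186726570233 46.468652225844316
```

Plan: shut the fingers and set the tip in the compartment just clockwise of the divider at -82.5°. From there, push counter-clockwise about 136° at a 62 mm radius. First the approach above the stand.

```bash
python3 -m creep '[[-1,29,-41,0,0,0,0],[-1,29,-41,0,0,0,0],[-1,29,-41,0,0,0,0],[-1,29,-41,0,0,0,0],[-1,29,-41,0,0,0,0]]'
python3 -m creep '[[-1,29,-41,0,0,0,0],[-1,29,-41,0,0,0,0],[-1,29,-41,0,0,0,0],[-1,29,-41,0,0,0,0],[-1,29,-41,0,0,0,0]]'
python3 -m creep '[[-1,29,-41,0,0,0,0],[-1,29,-41,0,0,0,0],[-1,29,-41,0,0,0,0],[-1,29,-41,0,0,0,0],[-1,0,0,0,0,0,0]]'
```

```text
t: 0.72
eef_pos: [0.3093, 0.4482, 0.231]
tool_rot: [-0.0, 0.122, 0.993, -0.0]
contact_force: [1.3, 0.0, 0.5]
gripper_width: -0.001
grasp_force: 0.0
t: 1.35
eef_pos: [0.4541, 0.2434, 0.2312]
tool_rot: [-0.0, 0.122, 0.993, -0.0]
contact_force: [0.5, 0.7, -0.6]
gripper_width: -0.001
grasp_force: 0.0
t: 1.98
eef_pos: [0.5711, 0.076, 0.2311]
tool_rot: [0.0, 0.126, 0.992, -0.001]
contact_force: [-0.8, -0.2, -0.2]
gripper_width: -0.001
grasp_force: 0.0
```

```bash
python3 -m creep '[[-1,22,-50,0,0,0,0],[-1,0,0,-30,0,0,0],[-1,0,0,-30,0,0,0],[-1,0,0,-30,0,0,0],[-1,0,0,0,0,0,0]]'
python3 - <<'E'
from h import *
o=get_obs();p,_=read_camera("wrist");cv2.imwrite("pics/w1.png",p[:,:,::-1]);print(camera_params("wrist"))
E
```

```text
t: 2.6
eef_pos: [0.5892, 0.0319, 0.139]
tool_rot: [-0.003, 0.121, 0.993, -0.001]
contact_force: [-0.1, -1.1, 0.0]
gripper_width: -0.0
grasp_force: 0.0
{'intrinsics': array([[306.08602879,   0.        , 273.69300454],
       [  0.        , 306.08602879, 214.06517346],
       [  0.        ,   0.        ,   1.        ]]), 'mount': array([[ 1.07222478e-04,  9.46592575e-01,  3.22432142e-01,
         8.31825353e-02],
       [ 9.99999926e-01,  1.73378643e-05, -3.83443051e-04,
        -1.70406902e-03],
       [-3.68554629e-04,  3.22432159e-01, -9.46592503e-01,
        -1.42333901e-01],
       [ 0.00000000e+00,  0.00000000e+00,  0.00000000e+00,
         1.00000000e+00]])}
```

View pics/w1.png

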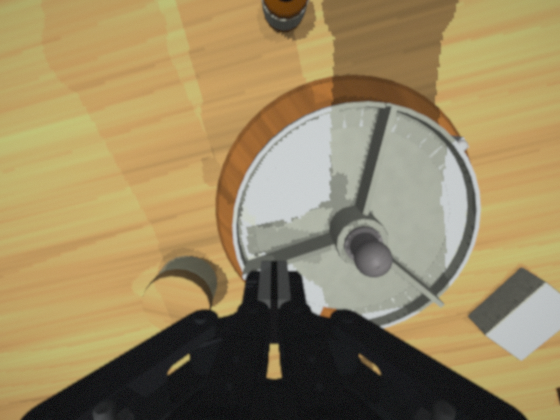

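The wrist view shows the tray with the finial at (375,258), the divider running from the hub to (245,265), the fingertip at (273,265), and the notch partly hidden at (328,313). I'll check where the tip's descent lands.

```bash
cat >> h.py <<'E'
from scipy.spatial.transform import Rotation as R
def wT():
    o=get_obs();q=o["tool_rot"];T=np.eye(4);T[:3,:3]=R.from_quat([q[1],q[2],q[3],q[0]]).as_matrix();T[:3,3]=o["eef_pos"]
    return T@camera_params("wrist")["mount"]
def wproj(p,T=None):
    K=camera_params("wrist")["intrinsics"];T=wT() if T is None else T
    q=np.linalg.inv(T)@np.append(p,1);return np.round([K[0][2]+K[0][0]*q[0]/-q[2],K[1][2]+K[1][1]*q[1]/q[2]],1)
def wray(u,v,z,T=None):
    K=camera_params("wrist")["intrinsics"];T=wT() if T is None else T
    d=T[:3,:3]@np.array([(u-K[0][2])/K[0][0],-(v-K[1][2])/K[1][1],-1.]);return T[:3,3]+d*(z-T[2,3])/d[2]
C=np.array([.6092,.0908])
E
python3 - <<'E'
from h import *
t=get_obs()["eef_pos"]
print(t,"tip",wproj(t),"below at .0705",wproj([t[0],t[1],.0705]),"at floor",wproj([t[0],t[1],.0465]))
print("finial",wproj([*C,.104]))
for a,r,z in((-82.5,62,.0705),(-82.5,90,.0705),(157.2,90,.0705),(37,90,.0705),(113.2,103,.04)):
    print(a,wproj([*(C+.001*r*np.array([np.cos(np.radians(a)),np.sin(np.radians(a))])),z]))
E
```

```text
[0.59061206 0.03170572 0.14074093] tip [276.8 276.3] below at .0705 [275.9 228. ] at floor [275.7 217.3]
finial [372.1 252.3]
-82.5 [281.2 259.9]
-82.5 [247.8 271.7]
157.2 [391.5 106.9]
37 [438.7 297.7]
113.2 [460.7 143.7]
```

Projections match the picture within about 6 px, and the tip is 26 mm clear of the divider, so I'll descend.

```bash
python3 -m creep '[[-1,0,0,-30,0,0,0],[-1,0,0,-30,0,0,0],[-1,0,0,-15,0,0,0],[-1,0,0,-7,0,0,0],[-1,0,0,0,0,0,0]]'
python3 - <<'E'
from h import *
t=np.array(get_obs()["eef_pos"]);d=t[:2]-C;a0=np.arctan2(d[1],d[0]);print(t,np.hypot(*d),np.degrees(a0))
# arc: from here, on r=.062, steps 7 deg
p=t[:2]
for k in range(1,24):
    a=a0+np.radians(7*k);n=C+.063*np.array([np.cos(a),np.sin(a)]);print(k,round(np.degrees(a)),np.round((n-p)*1000,1));p=n
E
```

```text
t: 3.28
eef_pos: [0.5921, 0.031, 0.0599]
tool_rot: [0.0, 0.122, 0.993, 0.0]
contact_force: [-0.2, -0.0, 0.4]
gripper_width: 0.004
grasp_force: 0.0
[0.59205583 0.03101235 0.05989687] 0.062197156081260606 -106.00029997689147
1 -99 [ 7.3 -2.4]
2 -92 [ 7.7 -0.7]
3 -85 [7.7 0.2]
4 -78 [7.6 1.1]
5 -71 [7.4 2.1]
6 -64 [7.1 2.9]
7 -57 [6.7 3.8]
8 -50 [6.2 4.6]
9 -43 [5.6 5.3]
10 -36 [4.9 5.9]
11 -29 [4.1 6.5]
12 -22 [3.3 6.9]
13 -15 [2.4 7.3]
14 -8 [1.5 7.5]
15 -1 [0.6 7.7]
16 6 [-0.3  7.7]
17 13 [-1.3  7.6]
18 20 [-2.2  7.4]
19 27 [-3.1  7.1]
20 34 [-3.9  6.6]
21 41 [-4.7  6.1]
22 48 [-5.4  5.5]
23 55 [-6.   4.8]
```

```bash
python3 -m creep '[[-1,7,-2,-3,0,0,0],[-1,8,-1,0,0,0,0],[-1,8,0,0,0,0,0],[-1,8,1,0,0,0,0],[-1,7,2,0,0,0,0]]'
python3 -m creep '[[-1,7,3,0,0,0,0],[-1,7,4,0,0,0,0],[-1,6,5,0,0,0,0],[-1,6,5,0,0,0,0],[-1,5,6,0,0,0,0]]'
python3 - <<'E'
from h import *
t=np.array(get_obs()["eef_pos"]);d=t[:2]-C;a0=np.arctan2(d[1],d[0]);print(t,np.hypot(*d),np.degrees(a0))
E
```

```text
t: 3.9
eef_pos: [0.63, 0.0309, 0.0562]
tool_rot: [-0.0, 0.122, 0.993, -0.0]
contact_force: [-2.5, 0.0, -0.0]
gripper_width: 0.002
grasp_force: 0.7
t: 4.53
eef_pos: [0.6611, 0.0541, 0.0564]
tool_rot: [0.0, 0.122, 0.993, -0.0]
contact_force: [-1.5, -0.3, -0.7]
gripper_width: 0.001
grasp_force: 0.6
[0.66105112 0.05411561 0.05635017] 0.06351601116157156 -35.279204639344464
```

Contact is light (1–2 N) and the tray is turning, so I'll continue to about 27°.

```bash
python3 -m creep '[[-1,4,6,0,0,0,0],[-1,3,7,0,0,0,0],[-1,2,7,0,0,0,0],[-1,1,8,0,0,0,0],[-1,1,8,0,0,0,0]]'
python3 -m creep '[[-1,0,8,0,0,0,0],[-1,-1,8,0,0,0,0],[-1,-2,7,0,0,0,0],[-1,-3,5,0,0,0,0],[-1,0,0,0,0,0,0]]'
python3 - <<'E'
from h import *
t=np.array(get_obs()["eef_pos"]);d=t[:2]-C;a0=np.arctan2(d[1],d[0]);print(t,np.hypot(*d),np.degrees(a0))
p,_=read_camera("top");cv2.imwrite("pics/t2.png",cv2.resize(p[145:290,160:345,::-1],None,fx=4,fy=4,interpolation=cv2.INTER_CUBIC))
T=wT();p,_=read_camera("wrist");cv2.imwrite("pics/w2.png",p[:,:,::-1]);np.save("pics/w2T.npy",T)
E
```

```text
t: 5.15
eef_pos: [0.6717, 0.0903, 0.0563]
tool_rot: [0.0, 0.122, 0.993, -0.0]
contact_force: [-0.8, -2.0, 0.2]
gripper_width: -0.005
grasp_force: 0.7
t: 5.78
eef_pos: [0.6653, 0.119, 0.0563]
tool_rot: [-0.0, 0.122, 0.993, 0.0]
contact_force: [-0.3, 0.8, 0.2]
gripper_width: -0.0
grasp_force: 0.0
[0.66529953 0.11896532 0.05634415] 0.06277294125900208 26.65938832808008
```

View pics/w2.png

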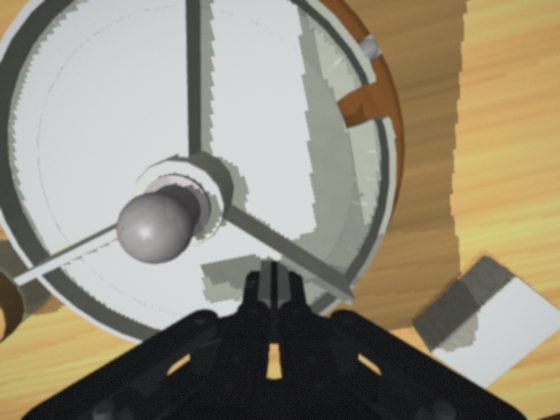

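The wrist view shows the pin at (371,47) and the notch's inner edge from about (337,103) to (347,127), still short of the pin (image up is counter-clockwise here). I'll compute the remaining angle.

```bash
python3 - <<'E'
from h import *
T=np.load("pics/w2T.npy")
def rep(n,u,v,z):
    w=wray(u,v,z,T)[:2]-C;print(n,np.round(np.hypot(*w)*1e3,1),np.degrees(np.arctan2(w[1],w[0])).round(1))
print(wproj([*C,.104],T))
rep("pin",371,47,.04);rep("n1",337,103,.0465);rep("n2",347,127,.0465);rep("mid",342,115,.0465)
rep("d0",195,75,.0705);rep("d2 tip",352,297,.0705);rep("d1",20,281,.0705)
p=cv2.imread("pics/w2.png")[20:160,290:430];cv2.imwrite("pics/w2c.png",cv2.resize(p,None,fx=4,fy=4,interpolation=cv2.INTER_CUBIC))
E
```

```text
[155.9 222.7]
pin 104.8 112.8
n1 78.5 105.2
n2 79.0 96.4
mid 78.5 100.8
d0 48.7 155.7
d2 tip 92.5 42.5
d1 92.4 -76.9
```

View pics/w2c.png

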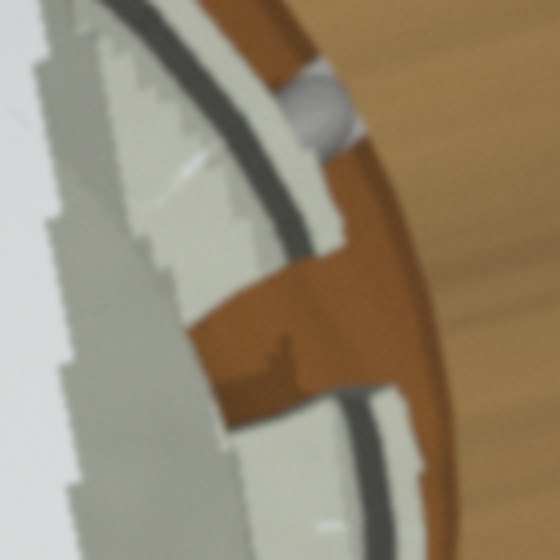

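```bash
python3 -m creep '[[-1,-2,3,0,0,0,0],[-1,-2,4,0,0,0,0],[-1,0,0,0,0,0,0]]'
python3 - <<'E'
from h import *
t=np.array(get_obs()["eef_pos"]);d=t[:2]-C;print(t,np.hypot(*d),np.degrees(np.arctan2(d[1],d[0])))
T=wT();p,_=read_camera("wrist");cv2.imwrite("pics/w3.png",p[:,:,::-1]);np.save("pics/w3T.npy",T)
u,v=wproj([*(C+.1*np.array([np.cos(1.97),np.sin(1.97)])),.04],T).astype(int);x0,y0=max(u-75,0),max(v-50,0)
print(x0,y0);cv2.imwrite("pics/w3c.png",cv2.resize(p[y0:y0+140,x0:x0+150,::-1],None,fx=4,fy=4,interpolation=cv2.INTER_CUBIC))
E
```

```text
t: 6.25
eef_pos: [0.6614, 0.1254, 0.0563]
tool_rot: [-0.0, 0.122, 0.993, 0.0]
contact_force: [-0.7, -0.3, 0.4]
gripper_width: 0.001
grasp_force: 0.0
[0.66135782 0.12544221 0.0562626 ] 0.06261406253935595 33.59134123797907
273 17
```

View pics/w3c.png

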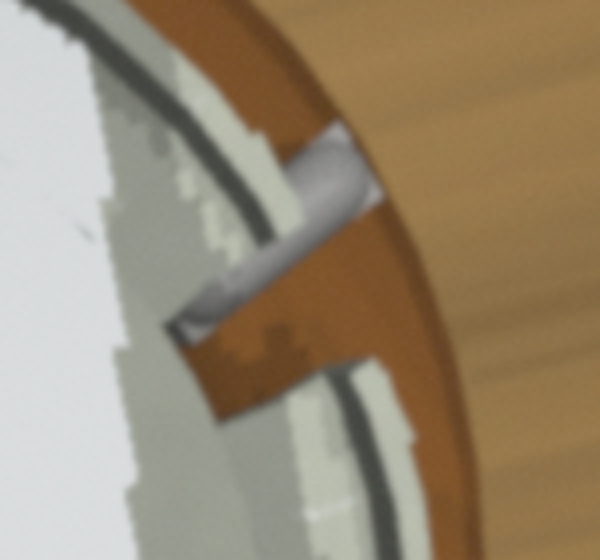

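```bash
python3 - <<'E'
from h import *
T=np.load("pics/w3T.npy")
def rep(n,x,y,z):
    w=wray(273+(x+.5)/4-.5,17+(y+.5)/4-.5,z,T)[:2]-C;print(n,np.round(np.hypot(*w)*1e3,1),np.degrees(np.arctan2(w[1],w[0])).round(1))
rep("n2",220,422,.0465);rep("n2 lip",340,372,.0585);rep("n2 lip out",375,358,.0585);rep("n1 lip",275,240,.0585);rep("n1 lip out",303,222,.0585);rep("pin crest end",345,165,.040);rep("pin low in",195,345,.018);rep("pin low out",383,195,.018);rep("pin up out",340,122,.018)
K=camera_params("wrist")
for n,r,a,z in(("pin end bot",110.5,113,.018),("pin end top",110.5,113,.04)):
    q=wproj([*(C+r*1e-3*np.array([np.cos(np.radians(a)),np.sin(np.radians(a))])),z],T);print(n,((q-[273,17])*4).round())
print("cam",T[:3,3])
E
```

```text
n2 78.7 102.7
n2 lip 90.8 102.9
n2 lip out 94.7 102.7
n1 lip 90.9 112.6
n1 lip out 94.1 112.4
pin crest end 105.8 113.2
pin low in 83.9 108.1
pin low out 114.5 109.7
pin up out 114.4 115.1
pin end bot [331. 168.]
pin end top [379. 138.]
cam [0.58026567 0.1438627  0.19862325]
```

Notch is at about 107.8° and the pin at about 112.7°, so roughly 5° (5 mm at the finger) remains.

```bash
python3 -m creep '[[-1,-1,2,0,0,0,0],[-1,-1.5,1.5,0,0,0,0],[-1,0,0,0,0,0,0]]'
python3 - <<'E'
from h import *
t=np.array(get_obs()["eef_pos"]);d=t[:2]-C;print(t,np.hypot(*d),np.degrees(np.arctan2(d[1],d[0])))
T=wT();p,_=read_camera("wrist");cv2.imwrite("pics/w4.png",p[:,:,::-1]);np.save("pics/w4T.npy",T)
cv2.imwrite("pics/w4c.png",cv2.resize(p[20:160,263:413,::-1],None,fx=4,fy=4,interpolation=cv2.INTER_CUBIC))
E
```

```text
t: 6.68
eef_pos: [0.6589, 0.1286, 0.0563]
tool_rot: [-0.0, 0.122, 0.993, 0.0]
contact_force: [-0.4, 0.1, -0.9]
gripper_width: 0.002
grasp_force: 0.2
[0.65894637 0.12858349 0.05628136] 0.06246834322391108 37.21749121770513
```

View pics/w4c.png

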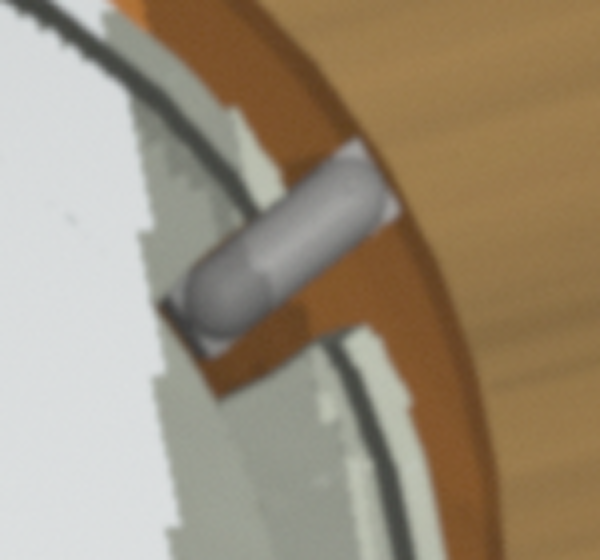

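```bash
python3 - <<'E'
from h import *
T=np.load("pics/w4T.npy")
def rep(n,x,y,z):
    w=wray(263+(x+.5)/4-.5,20+(y+.5)/4-.5,z,T)[:2]-C;print(n,np.round(np.hypot(*w)*1e3,1),np.degrees(np.arctan2(w[1],w[0])).round(1))
rep("n2",220,398,.0465);rep("n2 lip",325,340,.0585);rep("n2 lip out",365,325,.0585);rep("n1 lip",260,213,.0585);rep("n1 lip out",287,188,.0585)
rep("crest in",218,300,.040);rep("crest out",355,190,.040);rep("n1in",162,302,.0405)
for z in(.03,.035): rep("low in",213,355,z);rep("low out",400,215,z);rep("up out",360,140,z);rep("up in",165,303,z)
E
```

```text
n2 78.8 106.4
n2 lip 90.1 106.8
n2 lip out 94.4 106.3
n1 lip 91.0 116.1
n1 lip out 94.6 116.2
crest in 85.1 112.8
crest out 104.8 113.0
n1in 79.6 115.6
low in 82.3 109.0
low out 110.5 109.8
up out 110.9 115.1
up in 80.8 115.2
low in 81.7 109.2
low out 109.1 109.9
up out 109.5 115.1
up in 80.3 115.3
```

Notch is at about 111.5° against the pin's 112.8°, so I need about 1.3 mm more. Then I'll back off, rise, and set the fingers for a symmetric straddle of the finial to press on the hub.

```bash
python3 -m creep '[[-1,-0.8,1,0,0,0,0],[-1,0,0,0,0,0,0],[-1,3,-4,0,0,0,0],[-1,0,0,40,0,0,0],[-1,0,0,40,0,0,0]]'
python3 -m creep '[[-0.3,-25,-18,20,0,0,0],[-0.3,-26,-17,0,0,0,0],[-0.3,0,0,0,0,0,0],[-0.3,0,0,0,0,0,0]]'
python3 - <<'E'
from h import *
print(get_obs()["eef_pos"]);T=wT();p,_=read_camera("wrist");cv2.imwrite("pics/w5.png",p[:,:,::-1]);np.save("pics/w5T.npy",T)
print("finial",wproj([*C,.104],T),"pin",wproj([*(C+.1*np.array([np.cos(1.966),np.sin(1.966)])),.04],T))
E
```

```text
t: 7.35
eef_pos: [0.6611, 0.1252, 0.1369]
tool_rot: [-0.0, 0.122, 0.993, -0.0]
contact_force: [1.4, -0.1, 0.1]
gripper_width: 0.002
grasp_force: 0.0
t: 7.85
eef_pos: [0.6109, 0.091, 0.1565]
tool_rot: [0.0, 0.122, 0.993, 0.0]
contact_force: [0.4, 1.2, -1.4]
gripper_width: 0.351
grasp_force: 0.0
[0.61088735 0.09103054 0.15647501]
finial [275.1 235. ] pin [372.2 137.8]
```

View pics/w5.png

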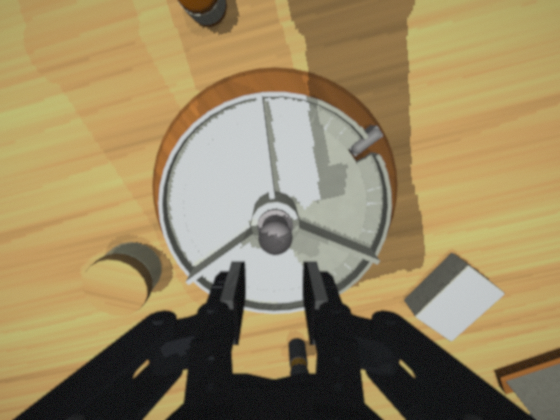

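Fingers are centred on the finial in the picture (finial at (275,235), finger gap 243–305) and the pin at (370,142) lies in the notch. I'll descend in steps, watching the force.

```bash
python3 -m creep '[[-0.3,-1.5,0,-25,0,0,0],[-0.3,0,0,-25,0,0,0],[-0.3,0,0,-15,0,0,0],[-0.3,0,0,0,0,0,0]]'
python3 -m creep '[[-0.3,0,0,-3,0,0,0],[-0.3,0,0,-3,0,0,0],[-0.3,0,0,0,0,0,0]]'
```

```text
t: 8.4
eef_pos: [0.6084, 0.0906, 0.0901]
tool_rot: [-0.001, 0.122, 0.993, -0.0]
contact_force: [0.3, 0.2, -0.2]
gripper_width: 0.352
grasp_force: 0.0
t: 8.78
eef_pos: [0.609, 0.0904, 0.0856]
tool_rot: [0.0, 0.122, 0.993, 0.0]
contact_force: [0.5, -0.2, 0.8]
gripper_width: 0.354
grasp_force: 0.0
```

```bash
python3 -m creep '[[-0.3,0,0,-2,0,0,0],[-0.3,0,0,-2,0,0,0],[-0.3,0,0,0,0,0,0]]'
```

```text
t: 9.15
eef_pos: [0.6089, 0.0907, 0.0813]
tool_rot: [0.0, 0.122, 0.993, 0.0]
contact_force: [0.9, 1.4, 0.3]
gripper_width: 0.352
grasp_force: 0.6
```

```bash
for i in 1; do python3 -m creep '[[-0.3,0,0,-1.5,0,0,0],[-0.3,0,0,-1.5,0,0,0],[-0.3,0,0,0,0,0,0]]'; done
```

```text
t: 9.52
eef_pos: [0.609, 0.0907, 0.0789]
tool_rot: [0.0, 0.122, 0.993, 0.0]
contact_force: [-0.4, 0.5, 4.4]
gripper_width: 0.348
grasp_force: 2.8
```

```bash
python3 -m creep '[[-0.3,0,0,-1,0,0,0],[-0.3,0,0,-1,0,0,0],[-0.3,0,0,0,0,0,0]]'
```

```text
t: 9.9
eef_pos: [0.609, 0.0907, 0.077]
tool_rot: [0.0, 0.122, 0.993, 0.0]
contact_force: [-1.7, 0.8, 5.6]
gripper_width: 0.349
grasp_force: 3.3
```

Contact is at about z 0.079 and the tray is yielding at about 6 N, so I'll continue.

```bash
python3 -m creep '[[-0.3,0,0,-1,0,0,0],[-0.3,0,0,-1,0,0,0],[-0.3,0,0,0,0,0,0]]'
```

```text
t: 10.28
eef_pos: [0.6091, 0.0908, 0.075]
tool_rot: [0.0, 0.122, 0.993, 0.0]
contact_force: [-1.9, 0.6, 6.7]
gripper_width: 0.348
grasp_force: 3.4
```

```bash
python3 -m creep '[[-0.3,0,0,-1,0,0,0],[-0.3,0,0,-1,0,0,0],[-0.3,0,0,-1,0,0,0],[-0.3,0,0,0,0,0,0]]'
```

```text
t: 10.78
eef_pos: [0.6091, 0.0908, 0.072]
tool_rot: [0.0, 0.122, 0.993, 0.0]
contact_force: [-1.1, 1.7, 6.0]
gripper_width: 0.35
grasp_force: 3.4
```

```bash
python3 -m creep '[[-0.3,0,0,-1,0,0,0],[-0.3,0,0,-1,0,0,0],[-0.3,0,0,-1,0,0,0],[-0.3,0,0,0,0,0,0]]'
```

```text
t: 11.28
eef_pos: [0.6091, 0.0908, 0.069]
tool_rot: [0.0, 0.122, 0.993, 0.0]
contact_force: [-2.4, 0.7, 6.9]
gripper_width: 0.353
grasp_force: 3.4
```

```bash
python3 -m creep '[[-0.3,0,0,-1,0,0,0],[-0.3,0,0,-1,0,0,0],[-0.3,0,0,0,0,0,0]]'
```

```text
t: 11.65
eef_pos: [0.6091, 0.0908, 0.0676]
tool_rot: [0.0, 0.122, 0.993, 0.001]
contact_force: [-3.0, 0.0, 10.5]
gripper_width: 0.35
grasp_force: 5.9
```

```bash
python3 -m creep '[[-0.3,0,0,-1,0,0,0],[-0.3,0,0,0,0,0,0]]'
```

```text
t: 11.9
eef_pos: [0.6092, 0.0908, 0.0674]
tool_rot: [0.0, 0.122, 0.993, 0.001]
contact_force: [-5.8, 1.3, 19.1]
gripper_width: 0.349
grasp_force: 9.6
```

The force rose and travel stopped after about 12.5 mm, so it has bottomed out. I'll retreat and verify.

```bash
python3 -m creep '[[-0.3,0,0,5,0,0,0],[-0.3,0,0,30,0,0,0],[-0.3,0,0,50,0,0,0],[-0.3,0,0,50,0,0,0],[-0.3,-40,0,0,0,0,0]]'
python3 -m creep '[[-0.3,-50,0,0,0,0,0],[-0.3,0,50,0,0,0,0],[-0.3,0,50,0,0,0,0],[-0.3,0,50,0,0,0,0],[-0.3,0,0,0,0,0,0]]'
python3 - <<'E'
from h import *
p,d=read_camera("top");p2,d2=read_camera("scene")
a=np.load("pics/top0.npy");T=camera_params("top")["cam_to_world"]
def ht(D,ang,r=.045,h=.04):
    u,v=proj("top",[*(C+r*np.array([np.cos(ang),np.sin(ang)])),h]);u,v=int(round(u)),int(round(v))
    return np.median(D[v-2:v+3,u-2:u+3])
for g in(0,60,113,170,200,250,320): print(g,round(ht(d,np.radians(g))-ht(a,np.radians(g)),4))
m=np.zeros(d.shape,np.uint8)
x=cv2.resize(p[100:300,150:350,::-1],(560,560),interpolation=cv2.INTER_CUBIC)
y=cv2.resize(p2[150:290,225:425,::-1],None,fx=2,fy=2)[:, :230*2]
y=cv2.copyMakeBorder(y,0,560-y.shape[0],0,0,0)[:, 0:240]
cv2.imwrite("pics/fin.png",np.hstack([x,y]))
E
```

```text
t: 12.52
eef_pos: [0.5729, 0.0901, 0.2045]
tool_rot: [0.005, 0.123, 0.992, 0.001]
contact_force: [-1.1, 0.3, -0.2]
gripper_width: 0.349
grasp_force: 0.0
t: 13.15
eef_pos: [0.5176, 0.2453, 0.1998]
tool_rot: [-0.0, 0.119, 0.993, 0.001]
contact_force: [-0.6, -0.4, 0.1]
gripper_width: 0.348
grasp_force: 0.0
0 0.0123
60 0.0107
113 0.0124
170 0.0116
200 0.0113
250 0.0138
320 0.0116
```

View pics/fin.png

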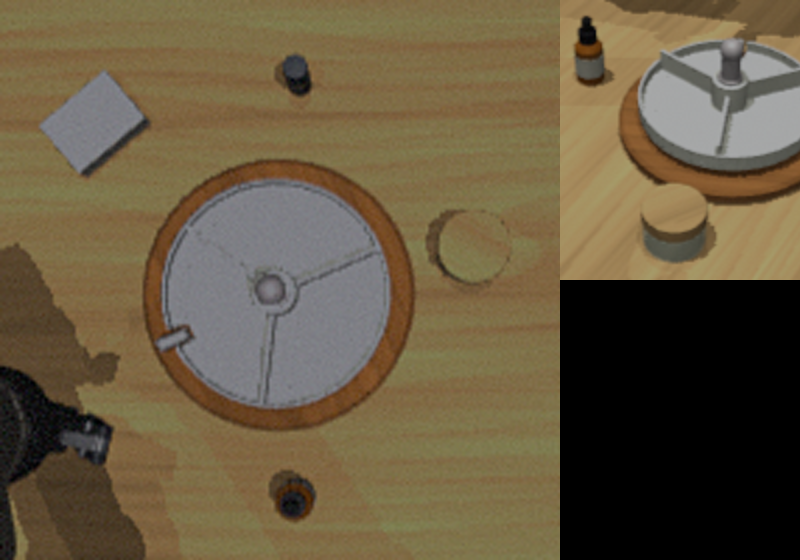

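The pin (173,338 in the picture) lies inside the notch, the tray is lower, and the neighbours stand as before. I'll average the drop over the whole floor to be sure it is home.

```bash
python3 - <<'E'
from h import *
d=read_camera("top")[1];a=np.load("pics/top0.npy");c=camera_params("top");K=c["intrinsics"];T=c["cam_to_world"]
v,u=np.mgrid[0:420,0:560]
def Z(D):
    P=np.stack([(u-K[0][2])/K[0][0]*D,-(v-K[1][2])/K[1][1]*D,-D,np.ones_like(D)],-1)@T.T
    r=np.hypot(P[...,0]-C[0],P[...,1]-C[1]);t=(r>.18)&(r<.2)&(P[...,2]<.012)&(D>0)
    f=(r>.03)&(r<.085)&(P[...,2]<.055);z=P[...,2]
    return np.median(z[f]),np.median(z[t])
for D in(a,d): f,t=Z(D);print(f,t,f-t)
E
```

```text
0.04636819349900645 -1.7846342640348567e-05 0.0463860398416468
0.03388355534390941 -6.272871827728288e-05 0.033946284062186693
```

The floor went from 46.4 to 33.9 mm, a 12.4 mm drop, so the tray is fully home.

```bash
python3 -c "from station import *;print(hand_in())"
```

```text
the job is handed in; nothing more can be done
None
```

The tray was turned about 136° counter-clockwise until its notch stood over the pin, then pressed down 12.4 mm until it was fully home. The testers and soap box were left untouched, and the job is handed in.

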